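# Turn the change insert the right way round

### The job

Two change caddies stand on the shop counter, each with a lift-out wooden coin insert; the round coin wells belong at the caddy's end with the cut-down wall. One insert was put back the wrong way round: lift it clear of its caddy by its post, turn it half a turn and lower it back into the same caddy, fully home and flat, without dropping it. Leave the other caddy's insert alone.

Things in the scene. Friction and masses are not known exactly. Their poses are not given: they have to be found in the camera images.
- caddy_a: One of two identical dark-wood boxes fixed to the counter, 160 x 124 mm (x, y), rim 42 mm high; either may stand left. Origin: centre of the underside; z up. Pocket 138 x 102 mm, floor 10 mm above the counter, inner edges chamfered 7 mm outward over the top 14 mm. The end wall at its -x is cut down to 18 mm over its middle 74 mm: the coin wells belong at this end.
- insert_a: Loose light-wood insert in caddy_a, 0.25 kg, 130 x 94 mm (x, y), walls 28 mm high. Block with six round wells in its -x half, open bay in its +x half. A 24 mm square post, faces square to x and y, rises from its centre to 85 mm above the underside: grip it 40 to 85 mm up, across either pair of faces. Origin: on the underside amid the wells, 35 mm from the post's axis (post at +x); z up.
- caddy_b: The other caddy: same shape, size, axes and origin as caddy_a; fixed.
- insert_b: The insert in caddy_b: same shape, size, axes and origin as insert_a. An insert is the right way round when its x axis points the same way as its caddy's, wrong when opposite. Seated, its underside rests on the pocket floor, with 4 mm of play on each side and its post over the caddy's centre.

How it is judged:
By the outcome, as a careful person would: the job done as asked, in the order asked, and still so for the second after the job is handed in, with the robot touching nothing.
It also fails if it takes over 38 s, if anything falls off the work surface, if the arm or the gripper's body presses on something with over 40 N, if the wrist force passes 120 N, or if a joint passes its speed limit or range.

### The arm

A 7-joint arm with a two-finger parallel gripper is mounted at the origin on a cart in front of the work surface, level with it; the furniture and walls round the work are solid. World frame = base frame: x ahead of the robot, y to its left, z up, the work surface at z = 0. Lengths are in m, angles in rad, forces in N, time in s.
With the tool pointing down it reaches from about 0.425 to 0.875 m from the base axis. Payload 4.7 kg.
Tool frame: the origin (TCP) lies at the very end of the fingers, on their centre line; the grasp point (between the pads) lies 19 mm behind it; z points along the fingers, x is the direction in which the jaws open and shut, and the axes are right-handed (so a half turn about z gives the same grasp; the last joint's range is limited). The gripper opens to 85 mm and grips with 20 to 120 N. Pads are 22 mm wide; open, the fingers measure 114 mm over their backs; the gripper's body (76 mm by 85 mm) begins 54 mm behind the grasp point. The pads swing forward as they close: fully open they stand 13 mm farther back than shut.
Start: joints at [1.207, 0.321, -0.07, 1.45, 0.023, 1.371, -0.057], TCP at [0.24, -0.604, 0.193] pointing down, gripper open.
Joint ranges: [-2.86, 2.86], [-0.3, 2.09], [-1.38, 1.24], [0.06, 2.45], [-1.56, 4.7], [0.09, 2.05], [-2.69, 2.69]. Speed limits (rad/s): [2.57, 2.57, 3.14, 3.14, 3.14, 3.14, 3.14].

### API

Orientations are given as a unit quaternion [x, y, z, w].
In Python, from plant import ctrl gives the robot as it stands.
- The arm moves only by the tool send_rows, never from a script. Its arguments are lists of equal length, an entry for each row: "slide": the shift along the tool's x, y, z in cm, a list of three; "roll": the turn about the tool's z in rad. In form: {"slide": [[dx, dy, dz], ...], "roll": [roll, ...]}. A call has 1 to 12 rows; each row shifts and turns the commanded pose from where the row before left it, along the tool's axes as they then stand; what a row does not reach is not made up. A row lasts 1/10 s, in which the tool goes at most 50 mm and 8.59 degrees, less where a joint would pass 70% of its speed; a pose out of reach is approached as far as the arm can. A call with a gripper value outside its range is refused whole. "gripper" is the opening, from -1 (shut) to 1 (fully open), so that 0 is half open, set as the call begins (left out, the last holds). The fingers move at their own pace and stop on an object; "force" is the grip in N (left out, the last holds). Time passes only in rows, so rows that do not move let the fingers close. It gives the time, the measured TCP pose, the force and the opening at its end, in the units of the state.
- ctrl.get_obs(): the state, without advancing time (a new reading comes with each control period).
- ctrl.camera(name): name is "side" or "top"; returns a dict with "pixels" (480x640x3 uint8, red, green, blue), "camera_matrix" (3x3 intrinsics, pixels), "distortion" ([k1, k2, p1, p2, k3] as OpenCV has them; the pictures are not rectified), "extrinsics" (4x4, takes a point from camera to world coordinates). Camera axes: x right, y up, looking along -z (the intrinsics and any distortion apply to the point x, -y, -z); pixel columns grow to the right and rows downward; lengths in m; the calibration is good to about 2 mm. A picture is of the moment at which its call begins. There is no depth.
- ctrl.finish_job(): hands the job in, once; it reports no verdict.
The state is a dict: "time_s": time; "qpos": joint angles; "qvel": joint speeds; "effort": joint torques, N m; "ee_pos": TCP position; "eef_rot": TCP orientation; "ft_force": force on the tool from outside, world axes, zero at the start; "wrist_torque": the same for the moment, N m; "grip_width": opening from 0.0 (shut) to 1.0 (fully open).
Only numpy, scipy, OpenCV 4.12 (cv2) and the standard library are available. Lean on these libraries where they do the work, as an engineer would, in place of code of your own. Each camera call takes 0.05 s, during which the arm holds its last target. There are 200 camera calls.

## Working session

There is one attempt and no reset: what is moved stays moved. The work goes in short steps, Python scripts to look and compute and a tool call to move; the robot and the scene stay as the last step left them, time stands still between calls to the robot, and variables do not carry over. Pictures are saved under pics/ and viewed, on a budget of 10 in all, crops included, one or two more only if the job needs it, and the job is handed in when it is done.

Besides the shell and the picture viewer there is one more tool, called after "Request:" as name(argument=value, ...), one argument or row to a line, values as JSON. send_rows: Moves the arm, as the interface text tells. Its arguments: {"type":"object","properties":{"slide":{"type":"array"},"roll":{"type":"array"},"gripper":{"type":"number"},"force":{"type":"number"}},"required":["slide","roll"]}

```bash
mkdir -p pics; ls; cat > h.py <<'E'
import numpy as np, cv2, pickle
from plant import ctrl
def snap(n,save=None):
    c=ctrl.camera(n)
    if save: cv2.imwrite(save,np.ascontiguousarray(c["pixels"][:,:,::-1]))
    pickle.dump({k:np.asarray(c[k]) for k in("pixels","camera_matrix","distortion","extrinsics")},open(f"{n}.pkl","wb"))
    return c
def load(n): return pickle.load(open(f"{n}.pkl","rb"))
def rays(c,px):
    p=cv2.undistortPoints(np.array(px,float).reshape(-1,1,2),np.array(c["camera_matrix"],float),np.array(c["distortion"],float)).reshape(-1,2)
    d=np.c_[p[:,0],-p[:,1],-np.ones(len(p))]
    E=np.array(c["extrinsics"]); return E[:3,3],d@E[:3,:3].T
def onz(c,px,z):
    o,d=rays(c,px); return o+d*((z-o[2])/d[:,2])[:,None]
def tri(c1,p1,c2,p2):
    o1,d1=rays(c1,[p1]);o2,d2=rays(c2,[p2]);d1=d1[0];d2=d2[0]
    s=np.linalg.lstsq(np.c_[d1,-d2],o2-o1,rcond=None)[0]
    a=o1+d1*s[0];b=o2+d2*s[1];return (a+b)/2,np.linalg.norm(a-b)
E
python3 - <<'E'
from h import *
for n in("top","side"):
    c=snap(n,f"pics/{n}0.png"); print(n,np.round(c["extrinsics"],3).tolist())
o=ctrl.get_obs(); print({k:np.round(v,3).tolist() for k,v in o.items()})
E
```

```text
pics
top [[-0.005, 0.989, -0.15, 0.369], [-1.0, -0.006, -0.009, 0.109], [-0.01, 0.15, 0.989, 0.962], [0.0, 0.0, 0.0, 1.0]]
side [[-0.996, -0.058, 0.069, 0.58], [0.09, -0.679, 0.729, 0.736], [0.004, 0.732, 0.681, 0.642], [0.0, 0.0, 0.0, 1.0]]
{'time_s': 0.1, 'qpos': [1.207, 0.322, -0.07, 1.452, 0.023, 1.371, -0.057], 'qvel': [0.0, -0.002, 0.002, -0.003, 0.0, -0.001, -0.001], 'effort': [-0.0, -49.488, -0.384, -31.521, 0.013, 0.007, -0.0], 'ee_pos': [0.24, -0.604, 0.192], 'eef_rot': [0.827, -0.562, -0.001, -0.0], 'ft_force': [-1.028, 0.301, 0.983], 'wrist_torque': [0.038, 0.02, 0.027], 'grip_width': 1.002}
```

View pics/top0.png

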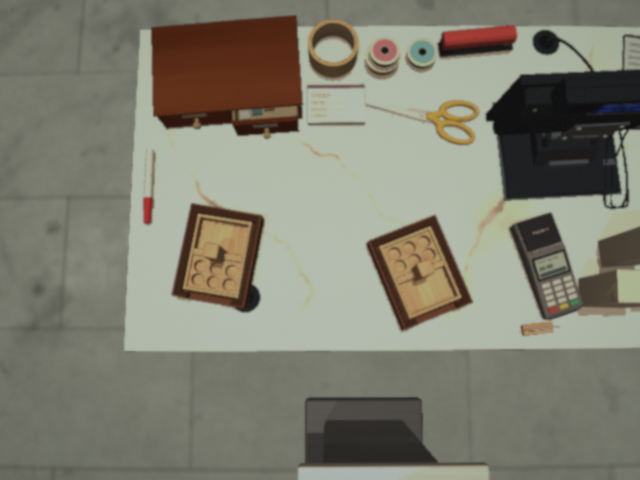

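View pics/side0.png

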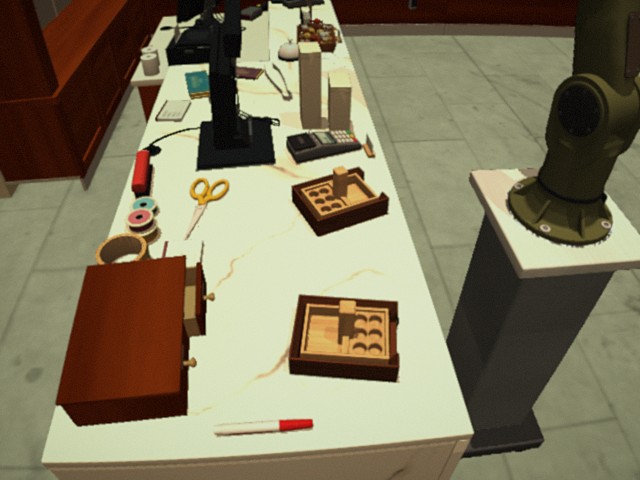

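The top view shows caddies at about (219,256) and (419,272). The left one's wells face the robot and the right one's face away. The side view shows them at (345,337) and (340,200). I'll zoom in to find the cut-down walls.

```bash
python3 - <<'E'
from h import *
t=load("top")["pixels"][:,:,::-1]; s=load("side")["pixels"][:,:,::-1]
f=lambda a:cv2.resize(np.ascontiguousarray(a),(390,300),interpolation=cv2.INTER_CUBIC)
im=np.vstack([np.hstack([f(t[195:317,140:298]),f(t[210:332,340:498])]),np.hstack([f(s[285:389,277:412]),f(s[155:245,280:397])])])
cv2.imwrite("pics/z0.png",np.clip(im*1.6,0,255).astype(np.uint8))
E
```

```text
(no output)
```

View pics/z0.png

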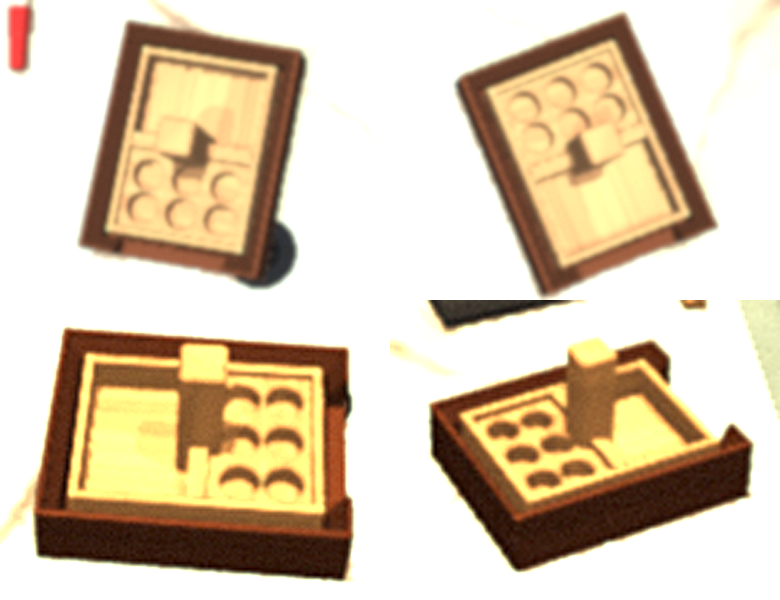

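Both cut-down walls are on the robot's side. In the left caddy the wells sit at that end, which is correct. In the right caddy (top view ~(419,272)) the bay is at the cut end, so that insert is the wrong one. Next I'll measure its pose.

```bash
cat > m.py <<'E'
from h import *
def quad(m):
    cs,_=cv2.findContours(m,cv2.RETR_EXTERNAL,cv2.CHAIN_APPROX_NONE); c=max(cs,key=cv2.contourArea)
    return c
t=load("top");s=load("side")
I=t["pixels"].astype(int); R,G,B=I[...,0],I[...,1],I[...,2]
roi=np.zeros(R.shape,bool); roi[210:335,360:478]=1
for nm,m in(("all",(R-B>25)|(R<110)),("light",(R-B>35)&(R>115))):
    m=cv2.morphologyEx(((m)&roi).astype(np.uint8),cv2.MORPH_OPEN,np.ones((3,3)))
    c=quad(m); r=cv2.minAreaRect(c); print(nm,cv2.contourArea(c),r)
    z=.042 if nm=="all" else .038
    w=onz(t,c.reshape(-1,2),z)[:,:2].astype(np.float32); print(" world",cv2.minAreaRect(w*1000))
print("top px post patch"); 
J=s["pixels"].astype(int)
for y in range(160,190,2): print(y,[tuple(J[y,x])[0] for x in range(326,356,2)])
for y in range(256,284,2): print(y,[I[y,x,0] for x in range(412,442,2)])
E
python3 m.py; python3 - <<'E'
from h import *
t=load("top");s=load("side")
print(tri(t,(426.3,268.1),s,(340.6,170.3)))
for z in(.095,): print(onz(t,[(426.3,268.1)],z),onz(s,[(340.6,170.3)],z))
# hand-read corners from crop
T=lambda x,y:(340+(x-390)*158/390,210+y*122/300)
S=lambda x,y:(280+(x-390)*117/390,155+(y-300)*90/300)
print("insert rim",onz(t,[T(488,88),T(618,42),T(690,218),T(560,265)],.038).round(4).tolist())
for a,b in(((460,82),(432,405)),((545,293),(520,0))):pass
print("rim outer top",onz(t,[T(472,78),T(625,15),T(717,225),T(550,290)],.042).round(4).tolist())
E
```

```text
all 7181.5 ((419.4822692871094, 271.7425842285156), (98.99494934082031, 79.08717346191406), 67.61986541748047)
 world ((467.88067626953125, -45.192161560058594), (163.56805419921875, 131.9008026123047), 21.294328689575195)
light 4290.0 ((419.9164733886719, 271.6141357421875), (79.2606430053711, 56.51080322265625), 67.16634368896484)
 world ((467.8543701171875, -46.72541046142578), (130.47105407714844, 94.61231231689453), 21.568553924560547)
top px post patch
160 [np.int64(224), np.int64(220), np.int64(221), np.int64(222), np.int64(223), np.int64(219), np.int64(222), np.int64(220), np.int64(222), np.int64(222), np.int64(220), np.int64(223), np.int64(221), np.int64(220), np.int64(219)]
162 [np.int64(222), np.int64(221), np.int64(220), np.int64(220), np.int64(221), np.int64(222), np.int64(221), np.int64(220), np.int64(222), np.int64(220), np.int64(221), np.int64(221), np.int64(221), np.int64(222), np.int64(222)]
164 [np.int64(222), np.int64(220), np.int64(221), np.int64(221), np.int64(221), np.int64(221), np.int64(221), np.int64(219), np.int64(220), np.int64(221), np.int64(220), np.int6
[... 5632 characters left out ...]
 np.int64(175), np.int64(175), np.int64(176), np.int64(176), np.int64(175)]
282 [np.int64(142), np.int64(121), np.int64(128), np.int64(138), np.int64(140), np.int64(145), np.int64(158), np.int64(172), np.int64(176), np.int64(176), np.int64(176), np.int64(176), np.int64(176), np.int64(176), np.int64(175)]
(array([ 0.46907645, -0.04889418,  0.08980451]), np.float64(0.0032009130789752154))
[[ 0.46692805 -0.04753057  0.095     ]] [[ 0.47159691 -0.0422248   0.095     ]]
insert rim [[0.5115, 0.0192, 0.038], [0.5429, -0.0703, 0.038], [0.4221, -0.1147, 0.038], [0.3913, -0.0265, 0.038]]
rim outer top [[0.5178, 0.0303, 0.042], [0.5609, -0.075, 0.042], [0.417, -0.1316, 0.042], [0.3747, -0.0188, 0.042]]
```

```bash
python3 - <<'E'
from h import *
t=load("top");s=load("side")
print("edge",onz(t,[(400,351),(560,350)],0).round(3).tolist())
print("reader",onz(t,[(550,315),(580,303)],.03).round(3).tolist())
print("pillar bases side",onz(s,[(302,128),(322,128),(330,130),(351,130)],0).round(3).tolist())
b=onz(s,[(340,130),(312,128)],0)
for p,px in zip(b,[(340,70),(310,45)]):
    o,d=rays(s,[px]);d=d[0]; k=np.dot((p-o)[:2],d[:2])/np.dot(d[:2],d[:2]); print("top z",(o+d*k).round(3))
im=np.hstack([t["pixels"][180:360,480:640],s["pixels"][30:210,250:410]])[:,:,::-1]
cv2.imwrite("pics/z1.png",cv2.resize(np.clip(im*1.5,0,255).astype(np.uint8),(800,450)))
import json
p=np.array([0.468,-0.047]);o=ctrl.get_obs();q=o["eef_rot"];from scipy.spatial.transform import Rotation as Ro
R=Ro.from_quat(q).as_matrix();print(R.round(3).tolist(),"tool shift cm",(R.T@np.r_[p-o["ee_pos"][:2],0]*100).round(2), "yaw",np.degrees(np.arctan2(R[1,0],R[0,0])))
E
```

```text
edge [[0.336, -0.015, 0.0], [0.335, -0.29, 0.0]]
reader [[0.394, -0.264, 0.03], [0.413, -0.316, 0.03]]
pillar bases side [[0.529, -0.375, 0.0], [0.478, -0.37, 0.0], [0.458, -0.359, 0.0], [0.405, -0.354, 0.0]]
top z [ 0.437 -0.357  0.162]
top z [ 0.506 -0.373  0.219]
[[0.369, -0.929, -0.001], [-0.929, -0.369, 0.002], [-0.002, 0.0, -1.0]] tool shift cm [-43.31 -41.77   0.07] yaw -68.3540379749527
```

View pics/z1.png

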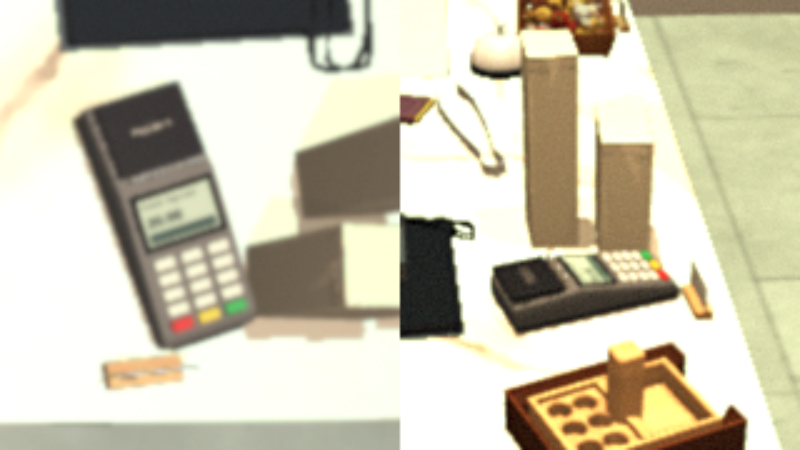

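The two pillars (tops at z≈0.16 and 0.22, y≈-0.37) stand near the path, so I'll rise first and then traverse.

Request:
send_rows(
  slide=[
    [0,0,-2.75],
    [0,0,-2.75],
    [0,0,-2.75],
    [0,0,-2.75],
    [-2.6,-2.5,0],
    [-2.6,-2.5,0],
    [-2.6,-2.5,0],
    [-2.6,-2.5,0],
    [-2.6,-2.5,0],
    [-2.6,-2.5,0],
    [-2.6,-2.5,0],
    [-2.6,-2.5,0],
  ],
  roll=[0,0,0,0,0,0,0,0,0,0,0,0],
  gripper=1,
  force=50,
)

```text
time_s: 1.3
ee_pos: [0.3491, -0.3354, 0.3027]
eef_rot: [0.827, -0.562, -0.0, 0.0]
ft_force: [0.5, -0.3, 0.5]
grip_width: 0.997
```

Request:
send_rows(
  slide=[
    [-2.6,-2.5,0],
    [-2.6,-2.5,0],
    [-2.6,-2.5,0],
    [-2.6,-2.5,0],
    [-2.6,-2.5,0],
    [-2.6,-2.5,0],
    [-2.6,-2.5,0],
    [-2.6,-2.5,0],
    [-1,-1,0],
    [0,0,0],
    [0,0,0],
  ],
  roll=[0,0,0,0,0,0,0,0,0.011,0,0],
)

```text
time_s: 2.4
ee_pos: [0.4633, -0.0578, 0.3028]
eef_rot: [0.824, -0.566, -0.0, 0.0]
ft_force: [0.8, -0.7, -0.2]
grip_width: 0.996
```

```bash
cat > st.py <<'E'
from h import *
from scipy.spatial.transform import Rotation as Ro
import sys
def st(p=None):
    o=ctrl.get_obs();R=Ro.from_quat(o["eef_rot"]).as_matrix()
    print("t",round(float(o["time_s"]),2),"tcp",np.round(o["ee_pos"],4),"yaw",np.degrees(np.arctan2(R[1,0],R[0,0])).round(2),"tilt",np.degrees(np.arccos(-R[2,2])).round(2),"q",np.round(o["qpos"],2),"F",np.round(o["ft_force"],1),"w",round(float(o["grip_width"]),3))
    if p is not None: print("shift cm",(R.T@(np.array(p)-o["ee_pos"])*100).round(2))
    return o
if __name__=="__main__": st([float(a) for a in sys.argv[1:]] or None)
E
python3 st.py .468 -.047 .14
```

```text
t 2.4 tcp [ 0.4633 -0.0578  0.3028] yaw -68.99 tilt 0.06 q [ 0.73 -0.1  -0.61  1.68 -0.05  1.54 -1.08] F [ 0.8 -0.7 -0.2] w 0.996
shift cm [-0.85 -0.85 16.28]
```

Request:
send_rows(
  slide=[
    [-0.8,-0.8,3],
    [0,0,4],
    [0,0,4],
    [0,0,3.3],
    [0,0,2.5],
    [0,0,2.5],
    [0,0,2],
    [0,0,1.5],
    [0,0,1.5],
    [0,0,0],
    [0,0,0],
  ],
  roll=[0,0,0,0,0,0,0,0,0,0,0],
)

```text
time_s: 3.5
ee_pos: [0.4679, -0.0479, 0.0601]
eef_rot: [0.824, -0.567, -0.0, 0.0]
ft_force: [0.9, 0.5, 0.1]
grip_width: 0.998
```

```bash
python3 - <<'E'
from st import *
c=snap("side");d=snap("top")
im=np.hstack([np.array(c["pixels"])[110:250,270:430],np.array(d["pixels"])[200:340,340:500]])[:,:,::-1]
cv2.imwrite("pics/g1.png",cv2.resize(np.clip(im*1.5,0,255).astype(np.uint8),(800,350)))
st([.468,-.0475,.06])
E
```

```text
t 3.6 tcp [ 0.4689 -0.0475  0.061 ] yaw -69.05 tilt 0.08 q [ 0.69  0.09 -0.66  2.02  0.07  1.05 -1.21] F [-0.2  0.   0.6] w 1.002
shift cm [-0.03  0.08  0.09]
```

View pics/g1.png

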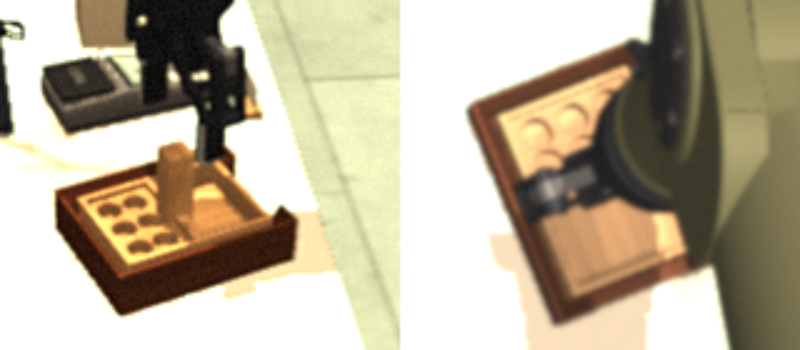

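```bash
python3 - <<'E'
from h import *
s=load("side")
def proj(c,P):
    E=c["extrinsics"];p=(np.array(P)-E[:3,3])@E[:3,:3];p=p*[1,-1,-1]
    return cv2.projectPoints(p.reshape(-1,1,3),np.zeros(3),np.zeros(3),c["camera_matrix"].astype(float),c["distortion"].astype(float))[0].reshape(-1,2)
u=np.array([np.cos(np.radians(-69)),np.sin(np.radians(-69)),0]);t=np.array([.468,-.0475,.06])
P=[t,t+.043*u+[0,0,.013],t-.043*u+[0,0,.013],t-.055*u+[0,0,.013],t+[0,0,.035]]
print(((proj(s,P)-[270,110])*2.5).round(0))
E
```

```text
[[179. 183.]
 [155. 142.]
 [206. 199.]
 [213. 208.]
 [180. 147.]]
```

```bash
python3 - <<'E'
from h import *
s=load("side")["pixels"][115:205,300:380,::-1]
im=255*(s/255.)**.5
cv2.imwrite("pics/g2.png",cv2.resize(im.astype(np.uint8),(640,720)[:2] if 0 else (528,594),interpolation=cv2.INTER_CUBIC))
E
```

```text
(no output)
```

View pics/g2.png

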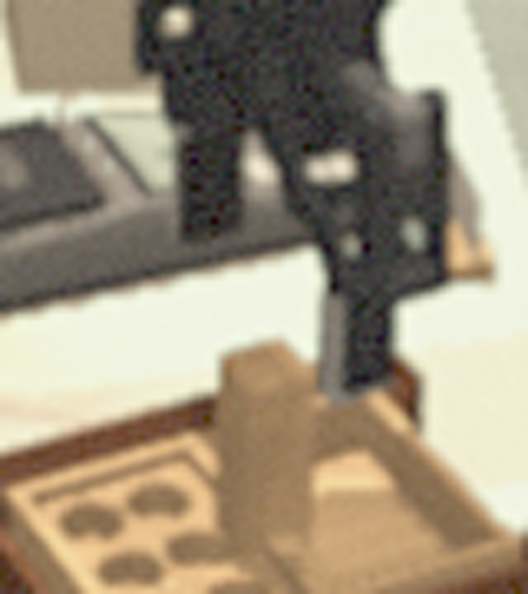

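```bash
cat >> h.py <<'E'
def proj(c,P):
    E=np.array(c["extrinsics"]);p=(np.array(P)-E[:3,3])@E[:3,:3];p=p*[1,-1,-1]
    return cv2.projectPoints(p.reshape(-1,1,3),np.zeros(3),np.zeros(3),np.array(c["camera_matrix"],float),np.array(c["distortion"],float))[0].reshape(-1,2)
E
python3 - <<'E'
from st import *
a=load("side")["pixels"].astype(int);s=snap("side");print("diff",np.abs(s["pixels"].astype(int)-a).mean(),np.array(s["extrinsics"])-load("side")["extrinsics"])
t=load("top")
u=np.array([np.cos(np.radians(-69)),np.sin(np.radians(-69)),0])
for z in(.06,.08,.1,.12): print(z,"side near tip",onz(s,[(354.5,174.8)],z)[0].round(3),"far",onz(s,[(331.8,150.6)],z)[0].round(3),"mid",onz(s,[(354.5,174.8),(331.8,150.6)],z).mean(0).round(3))
b=np.array([.468,-.0475,0])-.057*u
print("top pred back", proj(t,[b+[0,0,z] for z in(.07,.1,.13)]).round(1), "crop", ((proj(t,[b+[0,0,z] for z in(.07,.1,.13)])-[340,200])*2.5+[400,0]).round())
st()
I=t["pixels"][200:340,340:500,::-1];cv2.imwrite("pics/g3.png",cv2.resize((255*(I/255.)**.5).astype(np.uint8),(800,600)[:2] if 0 else (640,560)))
E
```

```text
diff 2.0992317708333332 [[0. 0. 0. 0.]
 [0. 0. 0. 0.]
 [0. 0. 0. 0.]
 [0. 0. 0. 0.]]
0.06 side near tip [ 0.438 -0.074  0.06 ] far [ 0.475 -0.168  0.06 ] mid [ 0.457 -0.121  0.06 ]
0.08 side near tip [ 0.443 -0.046  0.08 ] far [ 0.479 -0.137  0.08 ] mid [ 0.461 -0.092  0.08 ]
0.1 side near tip [ 0.448 -0.018  0.1  ] far [ 0.482 -0.106  0.1  ] mid [ 0.465 -0.062  0.1  ]
0.12 side near tip [0.453 0.01  0.12 ] far [ 0.486 -0.075  0.12 ] mid [ 0.469 -0.033  0.12 ]
top pred back [[390.8 282.1]
 [393.  280.4]
 [395.3 278.5]] crop [[527. 205.]
 [532. 201.]
 [538. 196.]]
t 3.65 tcp [ 0.469  -0.0473  0.061 ] yaw -69.03 tilt 0.1 q [ 0.69  0.09 -0.66  2.02  0.07  1.05 -1.21] F [ 0.2 -0.1  0. ] w 0.999
```

View pics/g3.png

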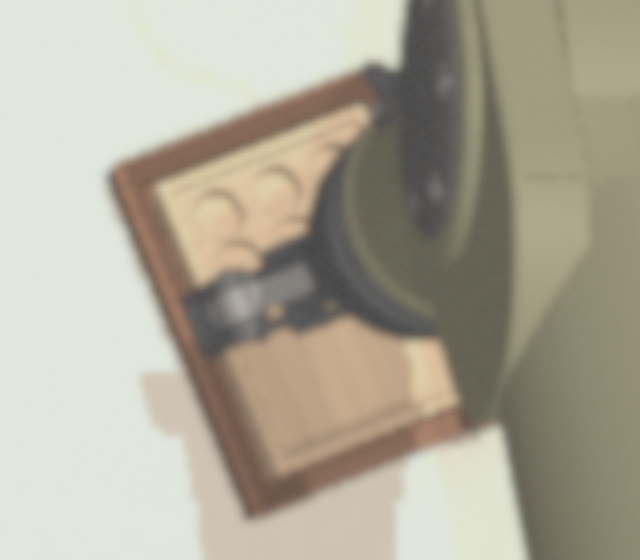

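The top view agrees with the TCP in x and y. In the side view, though, the open fingertips (px ~(354,175) and (332,151)) sit at z≈0.11, where 0.073 was expected. Before gripping I'll half close clear of the post and look again.

Request:
send_rows(
  slide=[
    [0,0,0],
    [0,0,0],
    [0,0,0],
    [0,0,0],
    [0,0,0],
  ],
  roll=[0,0,0,0,0],
  gripper=0,
)

```text
time_s: 4.15
ee_pos: [0.4683, -0.0466, 0.0601]
eef_rot: [0.824, -0.566, 0.0, 0.0]
ft_force: [-0.3, -0.6, 0.2]
grip_width: 0.501
```

```bash
python3 - <<'E'
from st import *
snap("side");s=load("side")["pixels"][115:205,300:380,::-1]
cv2.imwrite("pics/g4.png",cv2.resize((255*(s/255.)**.5).astype(np.uint8),(528,594),interpolation=cv2.INTER_CUBIC))
st()
E
```

```text
t 4.2 tcp [ 0.4683 -0.0466  0.0601] yaw -68.98 tilt 0.01 q [ 0.69  0.09 -0.66  2.02  0.07  1.05 -1.21] F [-0.7  0.1 -0.3] w 0.501
```

View pics/g4.png

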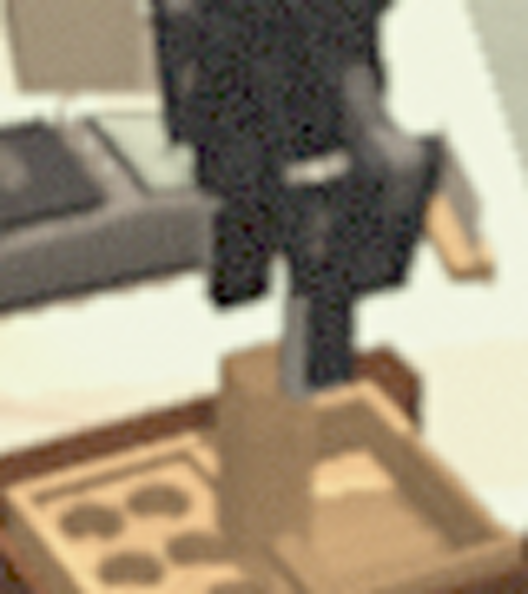

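Request:
send_rows(
  slide=[
    [0,0,0],
    [0,0,0],
    [0,0,0],
    [0,0,0.5],
    [0,0,0.5],
    [0,0,0.5],
    [0,0,0.5],
    [0,0,0],
    [0,0,0],
  ],
  roll=[0,0,0,0,0,0,0,0,0],
  gripper=0.4,
)

```text
time_s: 5.1
ee_pos: [0.4682, -0.0466, 0.0399]
eef_rot: [0.824, -0.566, -0.0, 0.0]
ft_force: [1.2, -0.8, 0.6]
grip_width: 0.703
```

```bash
python3 - <<'E'
from st import *
s=load("side")
for z in(.085,.09,.095,.1,.105): print(z,onz(s,[(348.5,174.1),(335.9,160.5)],z).round(3).tolist())
snap("side");s=load("side")["pixels"][115:205,300:380,::-1]
cv2.imwrite("pics/g5.png",cv2.resize((255*(s/255.)**.5).astype(np.uint8),(528,594),interpolation=cv2.INTER_CUBIC))
st()
E
```

```text
0.085 [[0.456, -0.042, 0.085], [0.475, -0.092, 0.085]]
0.09 [[0.457, -0.035, 0.09], [0.476, -0.084, 0.09]]
0.095 [[0.458, -0.028, 0.095], [0.477, -0.077, 0.095]]
0.1 [[0.459, -0.021, 0.1], [0.478, -0.069, 0.1]]
0.105 [[0.46, -0.014, 0.105], [0.479, -0.062, 0.105]]
t 5.15 tcp [ 0.4684 -0.0466  0.0401] yaw -68.98 tilt 0.0 q [ 0.68  0.12 -0.66  2.04  0.09  1.01 -1.23] F [ 0.5  0.2 -1.1] w 0.7
```

View pics/g5.png

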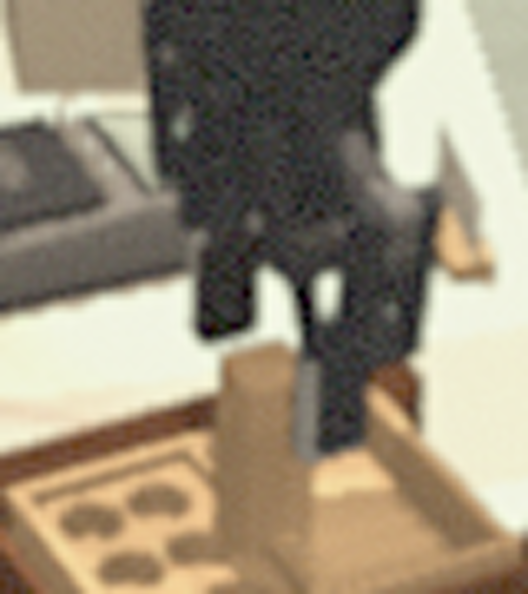

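Still no contact. The tips now straddle the post at z≈0.08 by the side camera (px (350,184) and (334,166)), while the reading is 0.040. The reported height is about 3 cm low, so I'll trust the cameras. One more centimetre down, then grip.

Request:
send_rows(
  slide=[
    [0,0,0.5],
    [0,0,0.5],
    [0,0,0],
  ],
  roll=[0,0,0],
)

```text
time_s: 5.45
ee_pos: [0.4675, -0.0466, 0.0293]
eef_rot: [0.824, -0.566, -0.001, 0.0]
ft_force: [0.6, -0.2, -0.3]
grip_width: 0.701
```

Request:
send_rows(
  slide=[
    [0,0,0],
    [0,0,0],
    [0,0,0],
    [0,0,0],
    [0,0,0],
    [0,0,0],
    [0,0,0],
    [0,0,0],
  ],
  roll=[0,0,0,0,0,0,0,0],
  gripper=-1,
  force=60,
)

```text
time_s: 6.25
ee_pos: [0.4687, -0.047, 0.0303]
eef_rot: [0.824, -0.566, 0.0, 0.0]
ft_force: [0.0, -1.9, 1.5]
grip_width: 0.272
```

```bash
python3 - <<'E'
from st import *
snap("side");s=load("side")["pixels"][115:235,280:400,::-1]
cv2.imwrite("pics/g6.png",cv2.resize((255*(s/255.)**.5).astype(np.uint8),(600,600),interpolation=cv2.INTER_CUBIC))
st()
E
```

```text
t 6.3 tcp [ 0.4686 -0.047   0.0303] yaw -68.99 tilt 0.05 q [ 0.67  0.14 -0.66  2.05  0.1   0.99 -1.24] F [ 1.1 -1.9  2.4] w 0.273
```

View pics/g6.png

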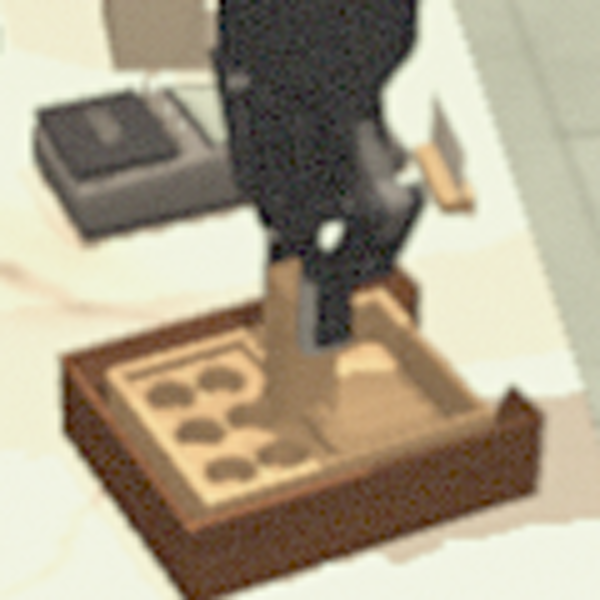

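The grip reads 23 mm, which is the post's 24 mm, and the pads overlap it well. Lifting now.

Request:
send_rows(
  slide=[
    [0,0,-0.3],
    [0,0,-0.5],
    [0,0,-1],
    [0,0,-1],
    [0,0,-1],
    [0,0,-1.2],
    [0,0,-1.5],
    [0,0,-1.5],
    [0,0,-1],
    [0,0,-0.5],
    [0,0,0],
    [0,0,0],
  ],
  roll=[0,0,0,0,0,0,0,0,0,0,0,0],
)

```text
time_s: 7.5
ee_pos: [0.4679, -0.0467, 0.1247]
eef_rot: [0.824, -0.566, -0.0, 0.0]
ft_force: [-0.6, -0.4, -3.0]
grip_width: 0.27
```

```bash
python3 - <<'E'
from st import *
snap("side");s=load("side")["pixels"][75:235,270:430,::-1]
snap("top");t=load("top")["pixels"][190:350,340:500,::-1]
im=np.hstack([s,t]);cv2.imwrite("pics/l1.png",cv2.resize((255*(im/255.)**.5).astype(np.uint8),(800,400),interpolation=cv2.INTER_CUBIC))
st()
E
```

```text
t 7.6 tcp [ 0.4677 -0.0466  0.1244] yaw -68.98 tilt 0.08 q [ 0.71  0.01 -0.66  1.95  0.01  1.18 -1.16] F [-0.2 -0.8 -2.3] w 0.273
```

View pics/l1.png

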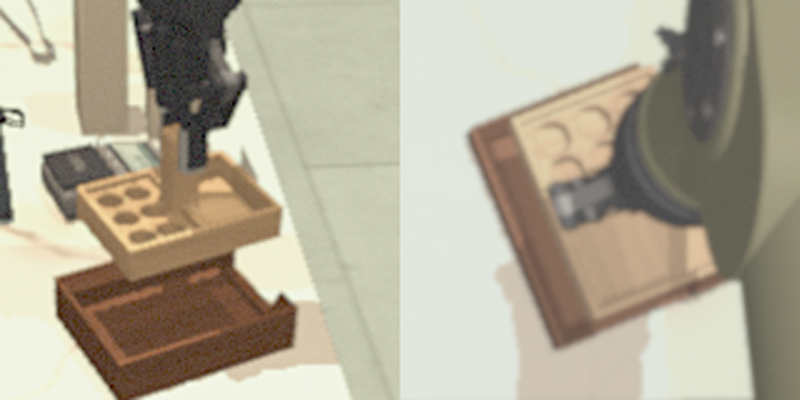

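The insert is clear of the caddy, level and held (about 2.5 N of weight). Turning it half a turn.

Request:
send_rows(
  slide=[
    [0,0,0],
    [0,0,0],
    [0,0,0],
    [0,0,0],
    [0,0,0],
    [0,0,0],
    [0,0,0],
    [0,0,0],
    [0,0,0],
    [0,0,0],
    [0,0,0],
  ],
  roll=[-0.1428,-0.1428,-0.1428,-0.1428,-0.1428,-0.1428,-0.1428,-0.1428,-0.1428,-0.1428,-0.1428],
)

```text
time_s: 8.7
ee_pos: [0.4679, -0.0466, 0.1244]
eef_rot: [0.983, 0.185, -0.001, -0.0]
ft_force: [0.1, 0.8, -3.1]
grip_width: 0.268
```

Request:
send_rows(
  slide=[
    [0,0,0],
    [0,0,0],
    [0,0,0],
    [0,0,0],
    [0,0,0],
    [0,0,0],
    [0,0,0],
    [0,0,0],
    [0,0,0],
    [0,0,0],
    [0,0,0],
    [0,0,0],
  ],
  roll=[-0.1428,-0.1428,-0.1428,-0.1428,-0.1428,-0.1428,-0.1428,-0.1428,-0.1428,-0.1428,-0.1428,0],
)

```text
time_s: 9.9
ee_pos: [0.4679, -0.0465, 0.1245]
eef_rot: [0.566, 0.824, -0.0, -0.001]
ft_force: [0.4, 0.3, -3.2]
grip_width: 0.266
```

```bash
python3 - <<'E'
from st import *
a=load("side");
import pickle;pickle.dump(a,open("side_lift.pkl","wb"));pickle.dump(load("top"),open("top_lift.pkl","wb"))
snap("side");s=load("side")["pixels"][75:235,270:430,::-1]
snap("top");t=load("top")["pixels"][190:350,340:500,::-1]
im=np.hstack([s,t]);cv2.imwrite("pics/l2.png",cv2.resize((255*(im/255.)**.5).astype(np.uint8),(800,400),interpolation=cv2.INTER_CUBIC))
st([.468,-.047,.1247])
E
```

```text
t 10.0 tcp [ 0.468  -0.0466  0.1247] yaw 110.82 tilt 0.04 q [ 0.73  0.01 -0.68  1.95  0.01  1.18  1.98] F [-1.  -0.1 -3.9] w 0.27
shift cm [-0.04 -0.02 -0.  ]
```

View pics/l2.png

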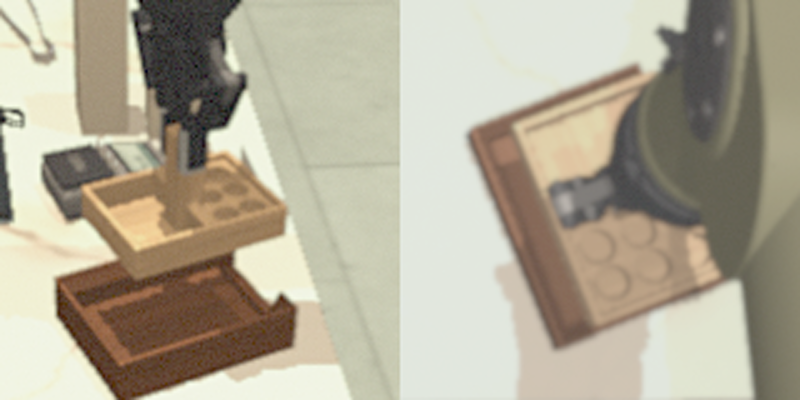

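The wells now point to the cut-down end. In the side view the insert shifted about 2 px right of where it hung before. I'll measure that offset.

```bash
python3 - <<'E'
from h import *
def ext(c,roi,z):
    I=cv2.GaussianBlur(c["pixels"],(0,0),.7).astype(int);m=(I[...,0]-I[...,2]>30)&(I[...,0]>75)&(I[...,1]>50)
    M=np.zeros(m.shape,np.uint8);y0,y1,x0,x1=roi;M[y0:y1,x0:x1]=m[y0:y1,x0:x1]
    cs,_=cv2.findContours(M,0,cv2.CHAIN_APPROX_NONE);k=max(cs,key=cv2.contourArea).reshape(-1,2)
    h=cv2.convexHull(k).reshape(-1,2)
    e=lambda v:k[np.argsort(k@np.array(v))[-6:]].mean(0)
    P=[e((-1,-.0)),e((1,0.)),e((0.,1))]
    return np.array(P),onz(c,P,z),cv2.contourArea(k)
import pickle
for nm,f in(("before","side_lift.pkl"),("after","side.pkl")):
    c=pickle.load(open(f,"rb"));P,W,a=ext(c,(135,192,295,390),.132);print(nm,a,P.round(1).tolist(),W.round(4)[:,:2].tolist())
a,b=[pickle.load(open(f,"rb")) for f in("top_lift.pkl","top.pkl")]
# left long edge in top: gradient line columns per row
for nm,c in(("b",a),("a",b)):
    g=c["pixels"][:,:,1].astype(float);L=[]
    for y in range(245,310,8):
        r=cv2.GaussianBlur(g[y:y+1],(0,0),1)[0]; d=np.diff(r); x0=int(386+(y-240)*.42); seg=d[x0-8:x0+10]; L.append(x0-8+int(seg.argmax()))
    print(nm,L)
E
```

```text
before 3788.5 [[295.0, 164.7], [389.0, 166.0], [382.2, 191.0]] [[0.5604, -0.0146], [0.3884, 0.0038], [0.4149, 0.0778]]
after 3766.5 [[295.0, 167.5], [389.0, 164.5], [376.8, 191.0]] [[0.5609, -0.0054], [0.3875, -0.001], [0.4241, 0.077]]
b [387, 390, 393, 402, 399, 403, 407, 410, 413]
a [387, 390, 393, 402, 399, 403, 407, 410, 413]
```

```bash
python3 - <<'E'
from h import *
import pickle
a=pickle.load(open("side_lift.pkl","rb"));b=load("side")
ga,gb=[cv2.GaussianBlur(c["pixels"],(0,0),.6).astype(np.float32) for c in(a,b)]
for nm,(x,y,w,h) in dict(left=(302,149,6,14),bottom=(314,178,20,12),right=(374,155,14,16)).items():
    tp=cv2.resize(ga[y-h//2:y+h//2+1,x-w//2:x+w//2+1],None,fx=4,fy=4,interpolation=cv2.INTER_CUBIC)
    sr=cv2.resize(gb[y-h//2-6:y+h//2+7,x-w//2-6:x+w//2+7],None,fx=4,fy=4,interpolation=cv2.INTER_CUBIC)
    r=cv2.matchTemplate(sr,tp,cv2.TM_CCOEFF_NORMED);_,v,_,l=cv2.minMaxLoc(r);print(nm,v,(np.array(l)-24)/4)
p=np.array([.468,-.047,.12]);u=np.array([np.cos(np.radians(21)),np.sin(np.radians(21)),0])
print("px per -4mm along long axis",proj(b,[p-.004*u])-proj(b,[p]))
E
```

```text
left 0.9856841564178467 [ 2.   -0.25]
bottom 0.9941564202308655 [ 2.  -0.5]
right 0.955771803855896 [-2.25 -5.  ]
px per -4mm along long axis [[ 1.83752567 -0.49917057]]
```

The insert sits 4.3 mm off along the caddy's long axis toward the robot, and that is tool +y now. I'll correct it and lower.

Request:
send_rows(
  slide=[
    [0,0.43,0],
    [0,0,0.5],
    [0,0,1],
    [0,0,1],
    [0,0,1],
    [0,0,1],
    [0,0,0.8],
    [0,0,0.5],
    [0,0,0.4],
    [0,0,0.3],
    [0,0,0],
    [0,0,0],
  ],
  roll=[0,0,0,0,0,0,0,0,0,0,0,0],
)

```text
time_s: 11.2
ee_pos: [0.4726, -0.0451, 0.0603]
eef_rot: [0.566, 0.824, 0.0, 0.0]
ft_force: [0.4, 0.4, -3.5]
grip_width: 0.268
```

Request:
send_rows(
  slide=[
    [0,0,0.3],
    [0,0,0.3],
    [0,0,0.3],
    [0,0,0.3],
    [0,0,0.3],
    [0,0,0.3],
    [0,0,0.3],
    [0,0,0.2],
    [0,0,0.2],
    [0,0,0],
    [0,0,0],
  ],
  roll=[0,0,0,0,0,0,0,0,0,0,0],
)

```text
time_s: 12.3
ee_pos: [0.4724, -0.0451, 0.0351]
eef_rot: [0.566, 0.824, -0.0, 0.0]
ft_force: [0.4, -0.4, -3.1]
grip_width: 0.271
```

```bash
python3 st.py
```

```text
t 12.3 tcp [ 0.4724 -0.0451  0.0351] yaw 111.03 tilt 0.01 q [ 0.7   0.14 -0.69  2.03  0.11  1.    1.89] F [ 0.4 -0.4 -3.1] w 0.271
```

No contact so far, with 5 mm to go.

Request:
send_rows(
  slide=[
    [0,0,0.15],
    [0,0,0.15],
    [0,0,0.1],
    [0,0,0.1],
    [0,0,0],
    [0,0,0],
  ],
  roll=[0,0,0,0,0,0],
)

```text
time_s: 12.9
ee_pos: [0.4723, -0.0451, 0.0303]
eef_rot: [0.566, 0.824, -0.0, -0.0]
ft_force: [-2.2, 0.1, 0.4]
grip_width: 0.268
```

```bash
python3 - <<'E'
from st import *
snap("side");s=load("side")["pixels"][145:245,280:413,::-1]
cv2.imwrite("pics/p1.png",cv2.resize((255*(s/255.)**.5).astype(np.uint8),(798,600),interpolation=cv2.INTER_CUBIC))
st()
E
```

```text
t 12.95 tcp [ 0.4722 -0.0451  0.0303] yaw 111.02 tilt 0.02 q [ 0.69  0.15 -0.69  2.04  0.12  0.99  1.88] F [-2.5  0.3  0.7] w 0.273
```

View pics/p1.png

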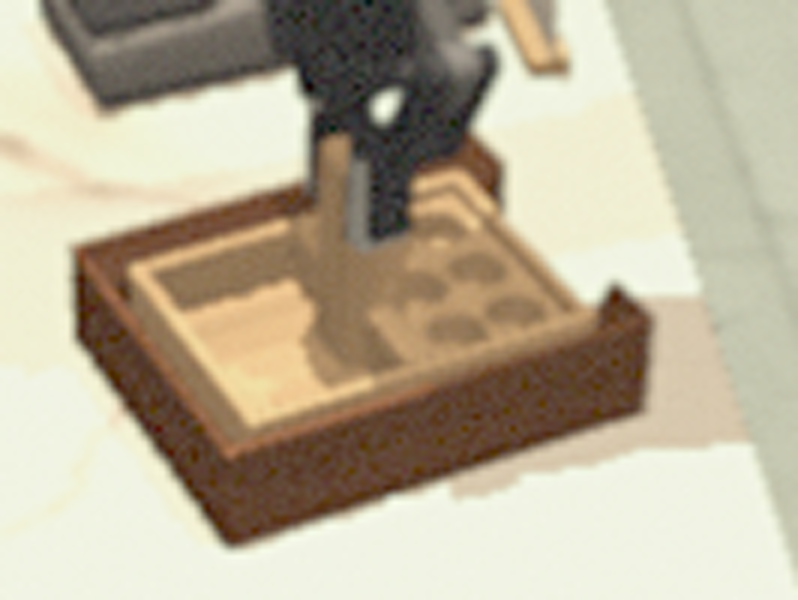

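The insert is at its original seated height with its weight on the floor, the right way round. A light press to confirm, then I'll release and back off upward.

Request:
send_rows(
  slide=[
    [0,0,0.05],
    [0,0,0.05],
    [0,0,0],
  ],
  roll=[0,0,0],
)

```text
time_s: 13.25
ee_pos: [0.4722, -0.045, 0.0302]
eef_rot: [0.566, 0.824, -0.001, -0.0]
ft_force: [-6.0, 1.0, 10.3]
grip_width: 0.276
```

Request:
send_rows(
  slide=[
    [0,0,0],
    [0,0,0],
    [0,0,0],
    [0,0,0],
    [0,0,0],
    [0,0,0],
  ],
  roll=[0,0,0,0,0,0],
  gripper=0.4,
)

```text
time_s: 13.85
ee_pos: [0.4723, -0.0451, 0.029]
eef_rot: [0.566, 0.824, -0.0, 0.0]
ft_force: [0.1, 0.0, -0.1]
grip_width: 0.705
```

Request:
send_rows(
  slide=[
    [0,0,-0.5],
    [0,0,-1],
    [0,0,-2],
    [0,0,-3],
    [0,0,-3],
    [0,0,-3],
    [0,0,-3],
    [0,0,-3],
    [0,0,-3],
    [0,0,-3],
    [0,0,0],
    [0,0,0],
  ],
  roll=[0,0,0,0,0,0,0,0,0,0,0,0],
)

```text
time_s: 15.05
ee_pos: [0.4726, -0.045, 0.2751]
eef_rot: [0.566, 0.824, 0.0, 0.001]
ft_force: [0.3, 0.3, -0.0]
grip_width: 0.702
```

```bash
python3 - <<'E'
from st import *
snap("side");s=load("side")["pixels"][135:235,280:413,::-1]
snap("top");t=load("top")["pixels"][200:340,345:485,::-1]
f=lambda a,w:cv2.resize((255*(a/255.)**.5).astype(np.uint8),(w,380),interpolation=cv2.INTER_CUBIC)
cv2.imwrite("pics/p2.png",np.hstack([f(s,420),f(t,380)]))
st()
E
```

```text
t 15.15 tcp [ 0.4717 -0.045   0.2734] yaw 111.02 tilt 0.07 q [ 0.75 -0.07 -0.67  1.72 -0.05  1.48  2.03] F [-0.8 -0.9 -0.8] w 0.702
```

View pics/p2.png

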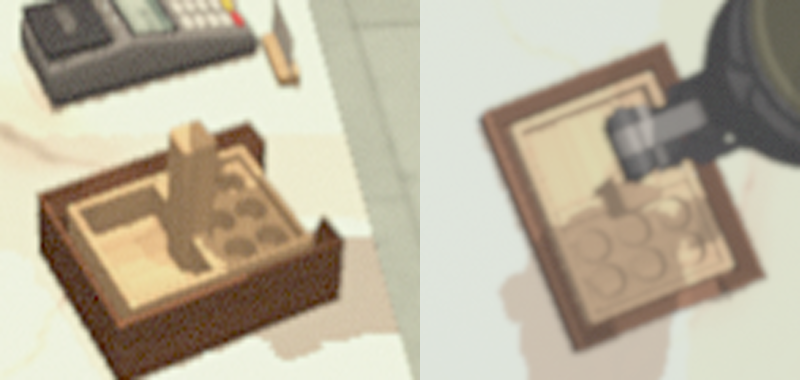

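```bash
python3 -c "
from h import *
print(ctrl.finish_job())"
```

```text
the job is handed in; nothing more can be done
None
```

The wrongly turned insert was the one in the right-hand caddy (as the robot faces the counter). I lifted it clear by its post, turned it half a turn and lowered it back into the same caddy. I then let go, backed the gripper off upward and handed the job in at about 15 s of the 38 s. I didn't touch the left caddy.

**Last checks, all good:**
- The coin wells are now at the cut-down end, and the insert looks flat inside the rim in both views.
- It stopped at the height where it was first gripped (TCP reading 0.030 m), and a light press there met about 10 N.
- The force on the tool was zero after release.

**Two things disagreed:**
- **Tool height:** the side camera put the fingertips about 3 cm higher than the reported TCP height. I went by the cameras and gripped with the reading at 0.030 m; the closed grip measured about 23 mm, matching the 24 mm post.
- **Turn offset:** the half turn left the insert 4.3 mm off along the caddy's long side, which I corrected before lowering.

**Not fully confirmed:** after release I judged the seating by eye and by that height and force. By eye the post top was about 1.6 px from its first position in the side view, which I put down to the play in the pocket. I viewed 13 pictures against the budget of 10, partly to settle the height disagreement.

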